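# Call for refills of two parts cups

### The job

The blue and the yellow parts cups on the call station are running low. With the fingertips, gently press the white call button in front of the blue cup fully down, where it stays, and only then the one in front of the yellow cup in the same way, and withdraw. Leave the grey cup's button and the red reset button unpressed, and do not shift or lift the cups or the tools lying about.

Things in the scene. Friction and masses are not known exactly. Their poses are not given: they have to be found in the camera images.
- station: refill call station, fixed: aluminium base plate 150 mm deep (x, away from the robot; yaw up to 0.25 rad) by 380 mm wide (y), with a grey console strip 56 mm deep, 30 mm high along the edge nearest the robot. Behind the strip are three bays 90 mm apart, one parts cup in each, in any order; a fourth, empty bay is at the -y end. Origin: centre of the underside
- call0_top (a point): centre of the top of a round white call button, 25 mm across: the +y end (left, seen from the robot). It belongs to the cup straight behind it, centred 74 mm beyond it along the station's x (other cups are over 110 mm off). Top 43 mm above the bench when up, 37 mm when fully down, always 4 mm or more above its bezel. The point moves with the button
- call0 (a joint): travel of that call button (the +y end (left, seen from the robot)), m: 0 up, 0.006 fully down. It goes straight down against about 2.5 N, stops hard at the bottom, and stays where it is left (a latching button)
- call1_top (a point): centre of the top of a round white call button, 25 mm across: the second from the +y end. It belongs to the cup straight behind it, centred 74 mm beyond it along the station's x (other cups are over 110 mm off). Top 43 mm above the bench when up, 37 mm when fully down, always 4 mm or more above its bezel. The point moves with the button
- call1 (a joint): travel of that call button (the second from the +y end), m: 0 up, 0.006 fully down. It goes straight down against about 2.5 N, stops hard at the bottom, and stays where it is left (a latching button)
- call2_top (a point): centre of the top of a round white call button, 25 mm across: the third from the +y end. It belongs to the cup straight behind it, centred 74 mm beyond it along the station's x (other cups are over 110 mm off). Top 43 mm above the bench when up, 37 mm when fully down, always 4 mm or more above its bezel. The point moves with the button
- call2 (a joint): travel of that call button (the third from the +y end), m: 0 up, 0.006 fully down. It goes straight down against about 2.5 N, stops hard at the bottom, and stays where it is left (a latching button)
- reset_top (a point): centre of the top of the red mushroom reset button, 33 mm across, on the console strip at its -y end, 90 mm beyond the last call button; 47 mm above the bench; it has no cup behind it and is not to be pressed
- reset_key (a joint): travel of the red reset button, m: 0 up, 0.006 fully down; a spring pushes it up
- blue_cup: open blue plastic cup, 50 x 62 x 22 mm, part-filled with small components; loose. Origin at the centre of its underside. Its call button is the first to press
- yellow_cup: open yellow-orange plastic cup, 50 x 62 x 22 mm, part-filled with small components; loose. Origin at the centre of its underside. Its call button is the second to press
- grey_cup: open grey plastic cup, 50 x 62 x 22 mm, part-filled with small components; loose. Origin at the centre of its underside. Its call button is to be left up
- screwdriver_red: loose red screwdriver lying on the bench, about 116 mm long and 13 mm thick, to be left alone. Origin under its middle
- screwdriver_black: loose black screwdriver lying on the bench, about 131 mm long and 13 mm thick, to be left alone. Origin under its middle
- cutters: loose side cutters with red handles lying on the bench, 39 x 130 x 10 mm, to be left alone. Origin under their middle
Not all that is in view belongs to the job. What is meant by the yellow_cup is not turquoise, and is the smaller of those in its own colour.

How it is judged:
By the outcome, as a careful person would: the job done as asked, in the order asked, and still so for the second after the job is handed in, with the robot touching nothing.
It also fails if it takes over 38 s, if anything falls off the work surface, if the arm or the gripper's body presses on something with over 40 N, if the wrist force passes 120 N, or if a joint passes its speed limit or range.

### The arm

A 6-joint arm with a two-finger parallel gripper is mounted at the origin on a cart in front of the work surface, level with it; the furniture and walls round the work are solid. World frame = base frame: x ahead of the robot, y to its left, z up, the work surface at z = 0. Lengths are in mm, angles in rad, forces in N, time in s.
With the tool pointing down it reaches from about 275 to 750 mm from the base axis. Payload 10.2 kg.
Tool frame: the origin (TCP) lies on the front face of the gripper's body, between the roots of the fingers; the fingertips stand 73 mm ahead of it and the grasp point (between the pads) lies 54 mm ahead of it; z points along the fingers, y is the line along which they close (so a half turn about z gives the same grasp; the last joint's range is limited). The gripper opens to 85 mm and grips with 20 to 120 N. Pads are 22 mm wide; open, the fingers measure 114 mm over their backs; the gripper's body (76 mm by 85 mm) begins 54 mm behind the grasp point. The pads swing forward as they close: fully open they stand 13 mm farther back than shut.
Start: joints at [-1.509, 0.313, 1.498, -0, 1.331, -0.223], TCP at [147.494, -503.862, 303.894] pointing down, gripper open.
Joint ranges: [-2.94, 2.94], [-0.97, 2.17], [0.19, 2.56], [-1.23, 4.37], [0.02, 3.11], [-2.88, 2.88]. Speed limits (rad/s): [2.39, 2.39, 3.01, 3.14, 3.14, 3.14].

### API

Orientations are given as a unit quaternion [w, x, y, z].
In Python, from rig import * gives the robot as it stands.
- The arm moves only by the tool step_arm, never from a script. Its argument "plan" is a list of rows, each an object with "offset": the shift along the tool's x, y, z in cm, a list of three; "rot": the turn, a rotation vector about the tool's x, y, z in degrees, a list of three; "gripper": the finger opening in cm, from 0 to 8.54. In form: [{"offset": [x, y, z], "rot": [wx, wy, wz], "gripper": gripper}, ...]. A call has 1 to 12 rows; each row is the pose to reach, as a shift and turn from the pose commanded when the call began, along the tool's axes at that moment; what a row does not reach only later rows make up. A row lasts 1/10 s, in which the tool goes at most 50 mm and 8.59 degrees, less where a joint would pass 70% of its speed; a pose out of reach is approached as far as the arm can. A call with a gripper value outside its range is refused whole. The fingers move at their own pace and stop on an object; "squeeze" is the grip in N (left out, the last holds). Time passes only in rows, so rows that repeat a pose let the fingers close. It gives the time, the measured TCP pose, the force, the opening and the grip force at its end, in the units of the state.
- sense(): the state, without advancing time (a new reading comes with each control period).
- capture(name): name is "side" or "top" or "wrist"; returns a dict with "color" (420x560x3 uint8, red, green, blue), "depth" (420x560 float32, mm along the optical axis (not along the pixel's ray), 0 where there is no reading), "vertical_fov" (degrees; the focal length in pixels is half the picture's height over the tangent of half this angle, whatever the lens; pixels are square), "cx", "cy" (the principal point, pixels), "rvec" (rotation vector, rad) and "tvec" (3), from world to camera coordinates, as OpenCV has them; the wrist camera has in their place "mount" (4x4, takes a point from camera to tool coordinates, whose origin is the TCP and whose axes are the flange's). Camera axes: x right, y down, z forward; pixel columns grow to the right and rows downward; lengths in mm; the calibration is good to about 2 mm. A picture is of the moment at which its call begins: read the wrist's pose just before it.
- finish_job(): hands the job in; it is judged then, once.
The state is a dict: "time_s": time; "joints": joint angles; "dq": joint speeds; "tau": joint torques, N m; "eef_pos": TCP position; "ee_rot": TCP orientation; "force": force on the tool from outside, world axes, zero at the start; "wrist_torque": the same for the moment, N m; "grip_width": opening from 0.0 (shut) to 1.0 (fully open); "grip_force": force on a finger pad.
Only numpy, scipy, OpenCV 4.12 (cv2) and the standard library are available. Lean on these libraries where they do the work, as an engineer would, in place of code of your own. Each camera call takes 0.05 s, during which the arm holds its last target. There are 200 camera calls.

## Working session

There is one attempt and no reset: what is moved stays moved. The work goes in short steps, Python scripts to look and compute and a tool call to move; the robot and the scene stay as the last step left them, time stands still between calls to the robot, and variables do not carry over. Pictures are saved under pics/ and viewed, at most 10 in all, crops included, and the job is handed in when it is done.

Besides the shell and the picture viewer there is one more tool, called after "Call:" by a JSON object that holds its "name" and its "arguments", one argument or row to a line. step_arm: Moves the arm, as the interface text tells. Its arguments: {"type":"object","properties":{"plan":{"type":"array"},"squeeze":{"type":"number"}},"required":["plan"]}

```bash
mkdir -p pics
cat > h.py <<'E'
from rig import *
import numpy as np, cv2
def cam(n):
    s=sense(); c=capture(n)
    f=c["color"].shape[0]/2/np.tan(np.radians(c["vertical_fov"])/2)
    if n=="wrist":
        from scipy.spatial.transform import Rotation as R
        q=np.array(s["ee_rot"]); T=np.eye(4); T[:3,:3]=R.from_quat(q[[1,2,3,0]]).as_matrix(); T[:3,3]=s["eef_pos"]
        M=T@np.array(c["mount"])
    else:
        r=cv2.Rodrigues(np.array(c["rvec"],float))[0]; M=np.eye(4); M[:3,:3]=r.T; M[:3,3]=-r.T@np.array(c["tvec"],float).ravel()
    c["f"]=f;c["M"]=M
    return c
def ray(c,u,v):
    d=c["M"][:3,:3]@np.array([(u-c["cx"])/c["f"],(v-c["cy"])/c["f"],1.]); return c["M"][:3,3],d
def onz(c,u,v,z):
    o,d=ray(c,u,v); return o+d*(z-o[2])/d[2]
def dep(c,u,v):
    o,d=ray(c,u,v); return o+d*c["depth"][int(round(v)),int(round(u))]
E
python3 - <<'E'
from h import *
print(sense())
for n in("top","side"):
    c=cam(n); cv2.imwrite(f"pics/{n}0.png",c["color"][:,:,::-1]); print(n,c["M"].round(2).tolist(),c["f"],c["cx"],c["cy"])
E
```

```text
{'time_s': 0.0, 'joints': array([-1.50937541e+00,  3.13477656e-01,  1.49842914e+00,  1.84210893e-05,
        1.33098251e+00, -2.23380809e-01]), 'dq': array([-0.00083105, -0.00082206, -0.00053124, -0.000474  , -0.00155873,
       -0.0018991 ]), 'tau': array([-5.82662706e-04, -4.12268221e+01, -2.59742314e+01, -1.95150064e-04,
        4.13086731e-03, -2.55658210e-05]), 'eef_pos': array([ 147.4991352 , -503.69129095,  303.32384705]), 'ee_rot': array([-6.45476942e-04,  9.89878222e-01,  1.41917880e-01,  6.13601995e-05]), 'force': array([ 0.31665578, -0.3659184 ,  0.01848331]), 'wrist_torque': array([ 0.00748666,  0.01067897, -0.04431728]), 'grip_force': 0.0, 'grip_width': 0.998695573654512}
top [[0.01, -0.99, 0.12, 374.41], [-1.0, -0.01, -0.0, -106.42], [0.0, -0.12, -0.99, 1448.79], [0.0, 0.0, 0.0, 1.0]] 517.0071939472223 273.4780452765765 207.0824554128952
side [[0.98, 0.12, -0.14, 729.65], [0.18, -0.72, 0.67, -1163.28], [-0.01, -0.69, -0.73, 1224.9], [0.0, 0.0, 0.0, 1.0]] 482.05601545590525 272.5146261127784 212.09111846473283
```

View pics/top0.png

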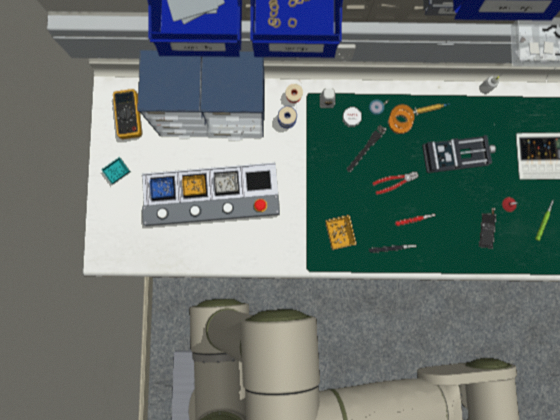

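View pics/side0.png

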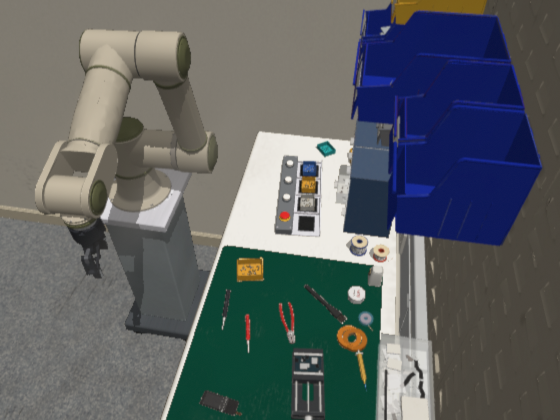

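The top view shows, from left to right, blue (163,187), yellow (194,184) and grey (226,181) cups. Their white buttons are at (162,213), (195,210) and (228,207), with the red reset at (261,205). The larger yellow box at (340,232) is a decoy. The side view agrees: buttons at (290,163), (288,180) and (286,197), red at (284,216). Next I'll triangulate them.

Run:
```python
from h import *
g={"top":[(162,213),(195,210),(228,207),(261,205)],"side":[(290,163),(288,180),(286,197),(284,216)]}
C={};P={}
for n in g:
    c=C[n]=cam(n);P[n]=[]
    im=c["color"].astype(int)
    for i,(u,v) in enumerate(g[n]):
        m=(im.min(2)>185) if i<3 else (im[:,:,0]-im[:,:,1]>80)
        k,l,st,ce=cv2.connectedComponentsWithStats(m.astype(np.uint8))
        j=min(range(1,k),key=lambda j:np.hypot(*(ce[j]-(u,v))))
        P[n].append(ce[j]); print(n,i,ce[j].round(1),st[j])
for i in range(4):
    (o1,d1),(o2,d2)=[ray(C[n],*P[n][i]) for n in g]
    t=np.linalg.lstsq(np.c_[d1,-d2],o2-o1,rcond=None)[0]
    a,b=o1+d1*t[0],o2+d2*t[1]
    print(i,((a+b)/2).round(1),"gap",np.linalg.norm(a-b).round(1),"onz",onz(C["top"],*P["top"][i],43).round(1),onz(C["side"],*P["side"][i],43).round(1),dep(C["top"],*P["top"][i]).round(1))
for n,q in(("cups",[(163,187),(194,184),(226,181)]),):
    for p in q: print(n,dep(C["top"],*p).round(1))
```

```text
top 0 [161.6 212.7] [158 209   8   8  53]
top 1 [194.5 210. ] [191 206   8   9  54]
top 2 [227.4 207.3] [224 204   8   8  51]
top 3 [260.  204.5] [255 199  11  12 106]
side 0 [289.4 162.2] [287 160   6   5  23]
side 1 [287.7 178.6] [285 177   6   5  23]
side 2 [286.4 196.1] [284 194   6   5  25]
side 3 [284.3 214.9] [280 212  10   7  55]
0 [526.1 194.7  44.6] gap 3.0 onz [527.8 195.6  43. ] [524.5 195.8  43. ] [528.5 197.   36.4]
1 [534.5 105.5  43.9] gap 3.0 onz [536.1 106.1  43. ] [533.  105.7  43. ] [535.8 105.7  45.2]
2 [543.7  16.1  43.7] gap 1.2 onz [544.4  16.3  43. ] [543.1  16.5  43. ] [544.1  16.1  45.5]
3 [551.9 -73.3  43.5] gap 2.4 onz [553.2 -73.   43. ] [550.7 -73.4  43. ] [552.6 -73.1  47.7]
cups [604.6 202.1   7.1]
cups [614.7 115.5   3.4]
cups [623.4  24.7   8.8]
```

Triangulated heights are about 44 mm, as given. Button spacing is 90 mm and the x extents fit. The blue cup is call0 at (526,195) and the yellow cup is call1 at (535,106). First move is the transit, with the gripper shut.

Call:
{"name": "step_arm", "arguments": {
  "plan": [
    {"offset": [28, -28.2, 0], "rot": [0, 0, 0], "gripper": 0},
    {"offset": [28, -28.2, 0], "rot": [0, 0, 0], "gripper": 0},
    {"offset": [28, -28.2, 0], "rot": [0, 0, 0], "gripper": 0},
    {"offset": [28, -28.2, 0], "rot": [0, 0, 0], "gripper": 0},
    {"offset": [28, -28.2, 0], "rot": [0, 0, 0], "gripper": 0},
    {"offset": [28, -28.2, 0], "rot": [0, 0, 0], "gripper": 0},
    {"offset": [28, -28.2, 0], "rot": [0, 0, 0], "gripper": 0},
    {"offset": [28, -28.2, 0], "rot": [0, 0, 0], "gripper": 0},
    {"offset": [28, -28.2, 0], "rot": [0, 0, 0], "gripper": 0},
    {"offset": [28, -28.2, 0], "rot": [0, 0, 0], "gripper": 0},
    {"offset": [28, -28.2, 0], "rot": [0, 0, 0], "gripper": 0},
    {"offset": [28, -28.2, 0], "rot": [0, 0, 0], "gripper": 0}
  ]
}}

```text
time_s: 1.4
eef_pos: [336.6, -155.6, 303.8]
ee_rot: [-0.0, 0.99, 0.141, -0.0]
force: [-0.2, -0.1, 0.2]
grip_width: -0.004
grip_force: 0.0
```

```bash
cat >> h.py <<'E'
def off(target):
    from scipy.spatial.transform import Rotation as R
    s=sense(); q=np.array(s["ee_rot"]); r=R.from_quat(q[[1,2,3,0]])
    print(round(s["time_s"],2),np.round(s["eef_pos"],1),np.round(r.as_matrix()[:,2],3),"F",np.round(s["force"],1),s["grip_width"],"j",np.round(s["joints"],2))
    print("off cm",(r.inv().apply(np.array(target)-s["eef_pos"])/10).round(2))
E
python3 -c "
from h import *
off([526.3,195.2,200])"
```

```text
1.4 [ 336.6 -155.6  303.8] [-0.  0. -1.] F [-0.2 -0.1  0.2] -0.0036607845966632976 j [-0.75 -0.04  1.91 -0.    1.27  0.54]
off cm [ 28.   -28.41  10.38]
```

Call:
{"name": "step_arm", "arguments": {
  "plan": [
    {"offset": [28, -28.4, 9], "rot": [0, 0, 0], "gripper": 0},
    {"offset": [28, -28.4, 9], "rot": [0, 0, 0], "gripper": 0},
    {"offset": [28, -28.4, 9], "rot": [0, 0, 0], "gripper": 0},
    {"offset": [28, -28.4, 9], "rot": [0, 0, 0], "gripper": 0},
    {"offset": [28, -28.4, 9], "rot": [0, 0, 0], "gripper": 0},
    {"offset": [28, -28.4, 9], "rot": [0, 0, 0], "gripper": 0},
    {"offset": [28, -28.4, 9], "rot": [0, 0, 0], "gripper": 0},
    {"offset": [28, -28.4, 9], "rot": [0, 0, 0], "gripper": 0},
    {"offset": [28, -28.4, 9], "rot": [0, 0, 0], "gripper": 0},
    {"offset": [28, -28.4, 9], "rot": [0, 0, 0], "gripper": 0},
    {"offset": [28, -28.4, 9], "rot": [0, 0, 0], "gripper": 0},
    {"offset": [28, -28.4, 9], "rot": [0, 0, 0], "gripper": 0}
  ]
}}

```text
time_s: 2.6
eef_pos: [525.9, 195.1, 214.5]
ee_rot: [0.0, 0.99, 0.141, 0.0]
force: [-0.1, -0.5, -0.7]
grip_width: 0.004
grip_force: 0.0
```

```bash
python3 -c "
from h import *
off([526.3,195.2,126])
c=cam('wrist');cv2.imwrite('pics/w1.png',c['color'][:,:,::-1]);print(c['mount'].round(3) if hasattr(c['mount'],'round') else c['mount'])
M=np.linalg.inv(c['M'])
for p in ([526.3,195.2,43],[534.5,105.9,43],list(c['M'][:3,3])):
  q=M@np.array(p+[1]);print((q[:2]/q[2]*c['f']+[c['cx'],c['cy']]).round(1),q[2])"
```

```text
2.6 [525.9 195.1 214.5] [ 0.001 -0.    -1.   ] F [-0.1 -0.5 -0.7] 0.0037125915908856593 j [ 0.15  0.47  1.51 -0.    1.16  1.43]
off cm [ 0.03 -0.01  8.85]
[[ -0.     -0.951  -0.309  78.422]
 [  1.     -0.     -0.     -0.574]
 [  0.     -0.309   0.951 -70.591]
 [  0.      0.      0.      1.   ]]
[279.2 207.8] 254.40147293234787
[388.5 227.9] 259.65586223364073
[117.3 530.9] 5.684341886080802e-14
```

View pics/w1.png

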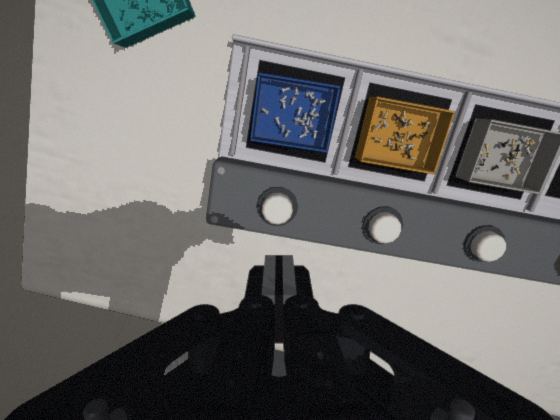

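The wrist view shows the blue cup's button at (277,206) against a predicted (279,208), and the yellow cup's at (385,227) against (388,228). That agrees within 2 mm. The fingers are shut. Descending to just above the first button.

Call:
{"name": "step_arm", "arguments": {
  "plan": [
    {"offset": [0, 0, 4.5], "rot": [0, 0, 0], "gripper": 0},
    {"offset": [0, 0, 7.5], "rot": [0, 0, 0], "gripper": 0},
    {"offset": [0, 0, 9], "rot": [0, 0, 0], "gripper": 0},
    {"offset": [0, 0, 9.3], "rot": [0, 0, 0], "gripper": 0},
    {"offset": [0, 0, 9.3], "rot": [0, 0, 0], "gripper": 0},
    {"offset": [0, 0, 9.3], "rot": [0, 0, 0], "gripper": 0}
  ]
}}

```text
time_s: 3.25
eef_pos: [526.5, 196.4, 122.3]
ee_rot: [-0.0, 0.99, 0.142, 0.001]
force: [-0.3, -0.9, -0.2]
grip_width: -0.002
grip_force: 0.0
```

```bash
python3 -c "
from h import *
off([526.3,195.2,110])"
```

```text
3.25 [526.5 196.4 122.3] [ 0.002  0.    -1.   ] F [-0.3 -0.9 -0.2] -0.0015475127390767072 j [0.15 0.59 1.59 0.   0.96 1.44]
off cm [-0.05  0.11  1.22]
```

Call:
{"name": "step_arm", "arguments": {
  "plan": [
    {"offset": [0, 0, 0.2], "rot": [0, 0, 0], "gripper": 0},
    {"offset": [0, 0, 0.35], "rot": [0, 0, 0], "gripper": 0},
    {"offset": [0, 0, 0.5], "rot": [0, 0, 0], "gripper": 0},
    {"offset": [0, 0, 0.6], "rot": [0, 0, 0], "gripper": 0},
    {"offset": [0, 0, 0.7], "rot": [0, 0, 0], "gripper": 0},
    {"offset": [0, 0, 0.8], "rot": [0, 0, 0], "gripper": 0},
    {"offset": [0, 0, 0.8], "rot": [0, 0, 0], "gripper": 0}
  ]
}}

```text
time_s: 3.95
eef_pos: [526.0, 196.7, 112.8]
ee_rot: [-0.0, 0.99, 0.142, 0.0]
force: [0.1, 0.1, 0.4]
grip_width: 0.001
grip_force: 0.4
```

Call:
{"name": "step_arm", "arguments": {
  "plan": [
    {"offset": [0, 0, 0.1], "rot": [0, 0, 0], "gripper": 0},
    {"offset": [0, 0, 0.2], "rot": [0, 0, 0], "gripper": 0},
    {"offset": [0, 0, 0.2], "rot": [0, 0, 0], "gripper": 0}
  ]
}}

```text
time_s: 4.25
eef_pos: [525.9, 196.7, 110.8]
ee_rot: [-0.0, 0.99, 0.142, 0.0]
force: [0.0, 0.3, 0.4]
grip_width: 0.001
grip_force: 0.3
```

Call:
{"name": "step_arm", "arguments": {
  "plan": [
    {"offset": [0, 0, 0.1], "rot": [0, 0, 0], "gripper": 0},
    {"offset": [0, 0, 0.1], "rot": [0, 0, 0], "gripper": 0}
  ]
}}

```text
time_s: 4.45
eef_pos: [526.0, 196.7, 109.8]
ee_rot: [-0.0, 0.99, 0.142, 0.0]
force: [-0.5, 0.6, 1.1]
grip_width: -0.001
grip_force: 0.4
```

```bash
python3 -c "
from h import *
off([526.3,195.2,110])
c=cam('wrist');cv2.imwrite('pics/w2.png',cv2.resize(c['color'][150:400,180:460,::-1],None,fx=2,fy=2))"
```

```text
4.45 [526.  196.7 109.8] [ 0.  0. -1.] F [-0.5  0.6  1.1] -0.0013031468347418696 j [0.15 0.61 1.59 0.   0.93 1.44]
off cm [-0.01  0.15 -0.02]
```

View pics/w2.png

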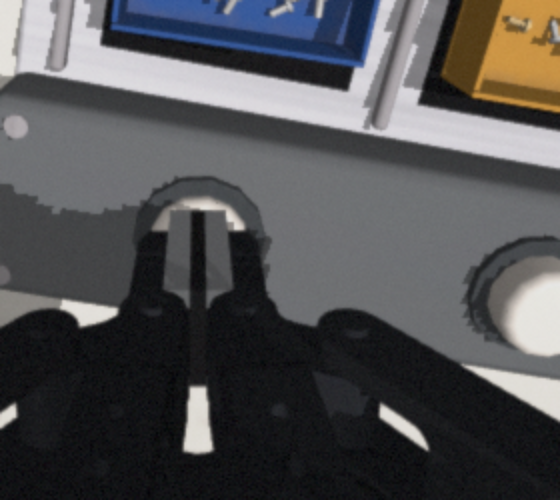

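The fingertips sit over the button, with its white rim visible behind them. The force shows it has not reached the bottom, so I'll keep going down in small steps.

Call:
{"name": "step_arm", "arguments": {
  "plan": [
    {"offset": [0, 0, 0.05], "rot": [0, 0, 0], "gripper": 0},
    {"offset": [0, 0, 0.1], "rot": [0, 0, 0], "gripper": 0},
    {"offset": [0, 0, 0.1], "rot": [0, 0, 0], "gripper": 0}
  ]
}}

```text
time_s: 4.8
eef_pos: [526.0, 196.7, 109.6]
ee_rot: [0.0, 0.99, 0.142, 0.0]
force: [-2.9, -1.0, 8.8]
grip_width: -0.001
grip_force: 4.3
```

Call:
{"name": "step_arm", "arguments": {
  "plan": [
    {"offset": [0, 0, 0.05], "rot": [0, 0, 0], "gripper": 0},
    {"offset": [0, 0, 0.05], "rot": [0, 0, 0], "gripper": 0}
  ]
}}

```text
time_s: 5.0
eef_pos: [526.0, 196.7, 109.6]
ee_rot: [0.0, 0.99, 0.142, 0.0]
force: [-4.5, -1.5, 13.4]
grip_width: 0.005
grip_force: 6.6
```

That is a hard stop: the force rises with no further travel. Lifting straight up, then moving above the yellow cup's button.

Call:
{"name": "step_arm", "arguments": {
  "plan": [
    {"offset": [0, 0, -1], "rot": [0, 0, 0], "gripper": 0},
    {"offset": [0, 0, -4], "rot": [0, 0, 0], "gripper": 0},
    {"offset": [0, 0, -7], "rot": [0, 0, 0], "gripper": 0},
    {"offset": [0, 0, -7], "rot": [0, 0, 0], "gripper": 0},
    {"offset": [-1, 4.5, -7], "rot": [0, 0, 0], "gripper": 0},
    {"offset": [-1.7, 8.9, -7], "rot": [0, 0, 0], "gripper": 0},
    {"offset": [-1.7, 8.9, -7], "rot": [0, 0, 0], "gripper": 0},
    {"offset": [-1.7, 8.9, -7], "rot": [0, 0, 0], "gripper": 0}
  ]
}}

```text
time_s: 5.8
eef_pos: [534.5, 105.9, 177.9]
ee_rot: [-0.0, 0.99, 0.141, -0.0]
force: [0.2, 0.2, -0.2]
grip_width: 0.002
grip_force: 0.0
```

```bash
python3 -c "
from h import *
off([534.7,105.8,122])
c=cam('wrist');cv2.imwrite('pics/w3.png',c['color'][:,:,::-1])
M=np.linalg.inv(c['M'])
for p in ([526.3,195.2,37],[534.5,105.8,43],[543.7,16.2,43]):
  q=M@np.array(p+[1]);print((q[:2]/q[2]*c['f']+[c['cx'],c['cy']]).round(1),q[2])"
```

```text
5.8 [534.5 105.9 177.9] [-0.001  0.    -1.   ] F [ 0.2  0.2 -0.2] 0.001576307557128901 j [-0.02  0.49  1.6   0.    1.06  1.27]
off cm [0.02 0.02 5.59]
[150.6 198.1] 220.15504063281102
[279.7 224.6] 219.68583823787387
[406.8 246.3] 224.64137632185324
```

View pics/w3.png

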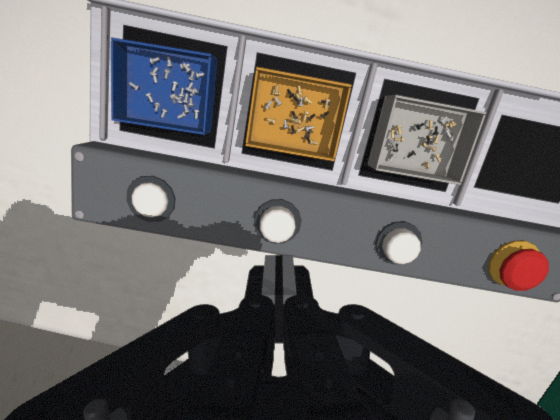

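The blue cup's button is at (150,199) and matches its pressed-height prediction of (150.6,198). The yellow cup's, at (278,224), matches its prediction too. Descending on the yellow cup's button.

Call:
{"name": "step_arm", "arguments": {
  "plan": [
    {"offset": [0, 0, 3.5], "rot": [0, 0, 0], "gripper": 0},
    {"offset": [0, 0, 5], "rot": [0, 0, 0], "gripper": 0},
    {"offset": [0, 0, 5.7], "rot": [0, 0, 0], "gripper": 0},
    {"offset": [0, 0, 5.9], "rot": [0, 0, 0], "gripper": 0},
    {"offset": [0, 0, 6.1], "rot": [0, 0, 0], "gripper": 0},
    {"offset": [0, 0, 6.25], "rot": [0, 0, 0], "gripper": 0},
    {"offset": [0, 0, 6.4], "rot": [0, 0, 0], "gripper": 0},
    {"offset": [0, 0, 6.5], "rot": [0, 0, 0], "gripper": 0},
    {"offset": [0, 0, 6.6], "rot": [0, 0, 0], "gripper": 0},
    {"offset": [0, 0, 6.7], "rot": [0, 0, 0], "gripper": 0},
    {"offset": [0, 0, 6.75], "rot": [0, 0, 0], "gripper": 0},
    {"offset": [0, 0, 6.75], "rot": [0, 0, 0], "gripper": 0}
  ]
}}

```text
time_s: 7.05
eef_pos: [534.7, 106.4, 110.9]
ee_rot: [0.0, 0.99, 0.142, 0.0]
force: [0.5, 1.2, 2.1]
grip_width: -0.002
grip_force: 1.0
```

Call:
{"name": "step_arm", "arguments": {
  "plan": [
    {"offset": [0, 0, 0.1], "rot": [0, 0, 0], "gripper": 0},
    {"offset": [0, 0, 0.2], "rot": [0, 0, 0], "gripper": 0},
    {"offset": [0, 0, 0.25], "rot": [0, 0, 0], "gripper": 0},
    {"offset": [0, 0, 0.25], "rot": [0, 0, 0], "gripper": 0}
  ]
}}

```text
time_s: 7.45
eef_pos: [534.8, 106.5, 109.5]
ee_rot: [0.0, 0.99, 0.142, 0.0]
force: [-3.2, 1.5, 14.2]
grip_width: -0.003
grip_force: 7.2
```

The second button stops hard at the same height, 109.5 against 109.6 mm. Withdrawing.

Call:
{"name": "step_arm", "arguments": {
  "plan": [
    {"offset": [0, 0, -1], "rot": [0, 0, 0], "gripper": 0},
    {"offset": [0, 0, -4], "rot": [0, 0, 0], "gripper": 0},
    {"offset": [0, 0, -8], "rot": [0, 0, 0], "gripper": 0},
    {"offset": [0, 0, -12], "rot": [0, 0, 0], "gripper": 0},
    {"offset": [-4, 0, -14], "rot": [0, 0, 0], "gripper": 0},
    {"offset": [-8, 0, -14], "rot": [0, 0, 0], "gripper": 0},
    {"offset": [-8, 0, -14], "rot": [0, 0, 0], "gripper": 0},
    {"offset": [-8, 0, -14], "rot": [0, 0, 0], "gripper": 0}
  ]
}}

```text
time_s: 8.25
eef_pos: [457.5, 83.8, 248.7]
ee_rot: [0.0, 0.99, 0.142, 0.0]
force: [0.1, -0.6, 0.0]
grip_width: 0.0
grip_force: 0.0
```

```bash
python3 -c "
from h import *
off([534.7,105.8,122])
c=cam('wrist');cv2.imwrite('pics/w4.png',c['color'][:,:,::-1])
M=np.linalg.inv(c['M'])
im=c['color'].astype(int)
k,l,st,ce=cv2.connectedComponentsWithStats((im.min(2)>185).astype(np.uint8))
for p in ([526.3,195.2],[534.6,105.8],[543.7,16.2]):
  w=[]
  for z in (37,43):
    q=M@np.array(p+[z,1]);w.append((q[:2]/q[2]*c['f']+[c['cx'],c['cy']]).round(1))
  j=min(range(1,k),key=lambda j:np.hypot(*(ce[j]-w[0])))
  u,v=ce[j].round().astype(int);b=c['depth'][v-3:v+4,u-3:u+4];o,d=ray(c,*ce[j])
  print(w,ce[j].round(1),st[j][2:],'top z',(o+d*np.median(b)).round(1))"
```

```text
8.25 [457.5  83.8 248.7] [ 0. -0. -1.] F [ 0.1 -0.6  0. ] 0.0003999689181965118 j [-0.07  0.24  1.75 -0.    1.15  1.22]
off cm [ 8.02  0.05 12.67]
[array([171.6,  79.5]), array([169.3,  79. ])] [274.  93.] [1 1 1] top z [539.7 112.3  37.4]
[array([279.8, 101.6]), array([279.8, 101.5])] [281. 100.] [1 1 1] top z [536.1 105.2  37.7]
[array([384.3, 121.9]), array([386.6, 122.3])] [384. 121.] [1 1 1] top z [544.   19.   43.9]
```

View pics/w4.png

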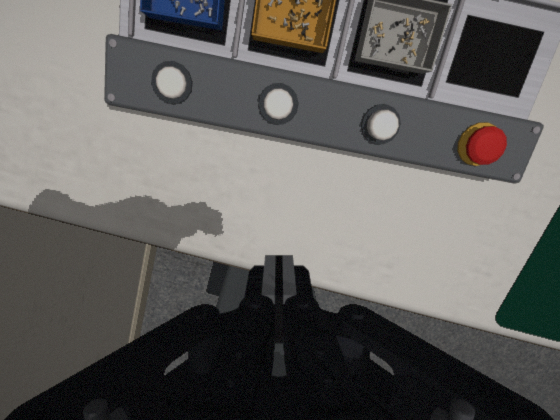

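The wrist view shows the yellow cup's button at (279,103), with its top at about 37.5 mm, so it is down. The grey one at (383,124) is at 43.9 mm, so it is still up. I'll check the depth at the blue one, (172,82), and hand in if it is down.

```bash
python3 -c "
from h import *
c=cam('wrist');z=[]
for u,v in((172,82),(279,103),(383,124)):
  o,d=ray(c,u,v);z.append((o+d*np.median(c['depth'][v-5:v+6,u-5:u+6]))[2])
print(z)
if max(z[:2])<39.5<z[2]: print(finish_job())"
```

```text
[np.float64(37.78985692371333), np.float64(37.63012106667901), np.float64(43.6639299814467)]
the job is handed in; nothing more can be done
None
```

I pressed the blue cup's button fully down, then the yellow cup's, withdrew the arm and handed the job in at about 8 s; depth readings put those two tops at about 37.7 mm (down) and the grey cup's at 43.7 mm (still up), and I never touched the red reset, cups or tools.

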